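# Strap down the spirit level and level the hinged table, holding it

### The arm

A 6-joint arm with a two-finger parallel gripper is mounted at the origin on a cart in front of the work surface, level with it; the furniture and walls round the work are solid. World frame = base frame: x ahead of the robot, y to its left, z up, the work surface at z = 0. Lengths are in m, angles in rad, forces in N, time in s.
With the tool pointing down it reaches from about 0.35 to 1 m from the base axis. Payload 7.1 kg.
Tool frame: the origin (TCP) lies between the finger pads; the fingertips stand 22 mm ahead of it and the grasp point (between the pads) lies 3 mm ahead of it; z points along the fingers, y is the line along which they close (so a half turn about z gives the same grasp; the last joint's range is limited). The gripper opens to 85 mm and grips with 20 to 120 N. Pads are 22 mm wide; open, the fingers measure 114 mm over their backs; the gripper's body (76 mm by 85 mm) begins 54 mm behind the grasp point. The pads swing forward as they close: fully open they stand 13 mm farther back than shut.
Start: joints at [-1.188, 0.423, 1.63, -0, 1.089, -0.019], TCP at [0.244, -0.575, 0.218] pointing down, gripper open.
Joint ranges: [-3, 3], [-0.9, 2.11], [0.09, 2.58], [-1.31, 4.45], [0.11, 2.69], [-2.54, 2.54]. Speed limits (rad/s): [2.39, 2.39, 3.01, 3.14, 3.14, 3.14].

### API

Orientations are given as a rotation vector (axis times angle).
In Python, from rig import manip gives the robot as it stands. The module is installed in compiled form; this text tells all that it offers. Calls block until the motion is done:
- manip.move_to(position, orientation): joint-space move of the TCP to a pose.
- manip.servo_line(position, orientation=None, rate=0.15): straight line of the TCP; orientation=None keeps the orientation; rate is the mean speed in m/s.
- manip.set_joints(angles): joint-space move.
- manip.command_gripper(opening, f_grip=None): finger opening in m; f_grip is the grip in N (None keeps the last); returns when the fingers have stopped.
- manip.hold(seconds).
- manip.solve_ik(position, orientation): joint angles nearest the present ones, or None.
- manip.camera(name): name is "scene" or "top"; returns a dict with "image" (420x560x3 uint8, red, green, blue), "fx", "fy", "cx", "cy" (pixels), "k1" (the pictures are not rectified: a ray, as slopes to the right and down, at radius r is drawn at 1 + k1 r^2 times it, then the intrinsics apply), "cam_to_world" (4x4, takes a point from camera to world coordinates). Camera axes: x right, y down, z forward; pixel columns grow to the right and rows downward; lengths in m; the calibration is good to about 2 mm. A picture is of the moment at which its call begins. There is no depth.
A pose or a line that the arm cannot do raises manip.IKError and nothing moves.
- manip.sign_off(): hands the job in; it is judged then, once.
Readings, each from a call of its own:
- manip.get_time(): time.
- manip.get_joint_positions(): joint angles.
- manip.get_joint_vel(): joint speeds.
- manip.get_tau(): joint torques, N m.
- manip.get_position(): TCP position.
- manip.get_ee_rot(): TCP orientation.
- manip.get_contact_force(): force on the tool from outside, world axes, zero at the start.
- manip.get_torque(): the same for the moment, N m.
- manip.get_width(): finger opening in m.
- manip.get_grip_force(): force on a finger pad.
Only numpy, scipy, OpenCV 4.12 (cv2) and the standard library are available. Lean on these libraries where they do the work, as an engineer would, in place of code of your own. Each camera call takes 0.05 s, during which the arm holds its last target. There are 200 camera calls.

### The job

Level the small spring-lifted hinged table: first swing the hasp down over the spirit level until it lies fully closed over its staple. Then grip the bar knob at the table's free end, press that end down until its foot stands firmly on the steel disc below, and turn the knob until, with the foot pressed down, the bubble is centred between the two lines of the vial. Finish while still gripping the knob and pressing down with the bubble centred (do not let go), and leave the tin, the bush and the block beside it where they are.

Things in the scene. Friction and masses are not known exactly. Their poses are not given: they have to be found in the camera images.
- stand: grey base plate 130 x 260 x 12 mm, fixed on the bench; origin at the centre of its underside, z up, y along its length from the table's hinge (-y end) to the knob (+y end), x across it, roughly away from the robot
- knob: black bar knob at the table's free end: bar 46 mm long (its y) x 14 mm thick (its x) x 28 mm tall, top 42 mm above this origin, which lies on its upright axis, on the table's collar (radius 17 mm), 51 mm above the bench when level. Starts within 0.3 rad of the stand's y; turns up to 2.2 rad each way with light friction (0.06 N m), stays where left. It drives the foot (see foot)
- knob_grip (a point): point on the knob's axis at the middle of the bar's height, 28 mm above the knob's origin and 14 mm below the bar's top: where to grip
- bubble (a joint): position (m) of the white bubble in the level's green vial, along the stand's y: 0 centred, positive towards the knob (that end too high). 0.6 mm per 0.001 rad of table tilt, so about 6.8 mm per rad of knob turn with the foot pressed on its disc; +21 mm while sprung up. Bubble 14 mm long, black lines 20 mm apart: between them, touching neither, within 2.5 mm of 0
- vial_centre (a point): top of the vial, midway between its two black lines (centred bubble); the spirit level is 22 mm wide and 136 mm long and lies on the table along the stand's y
- hasp (a joint): angle of the hasp, a slotted steel strap 18 mm wide, 4 mm thick and 88 mm long hinged on the table: 0 fully closed (level across the spirit level, the staple standing through its slot), growing as it is swung up; starts at 0.7 to 1.2 rad and stays where it is left (light friction, 0.05 N m; about 1 to 2 N at the tab)
- hasp_hinge (a point): centre of the hasp's hinge pin, which runs along the stand's y; 65 mm above the bench when the table is level. The closed hasp points from here to the stand's -x
- hasp_tab (a point): top of the hasp's free end tab, 73 mm from the hinge pin: push here to close it. Its top when closed is about 67 mm above the bench
- staple_top (a point): top of the round steel staple pin (7 mm wide head) on the table, 50 mm from the hasp's hinge; it stands 8 mm above the closed hasp, 23 mm from the tab
- foot: screw foot 18 mm wide below the knob, origin under its centre. Knob clockwise seen from above: 2.5 mm per rad further out, raising the knob end of the pressed table (0.0114 rad tilt per rad); counterclockwise lowers it. 0.7 to 1.3 rad is needed, one way or the other; unless pressed down, turning does not move the table
- disc_thin: steel packing disc 25 mm wide, 9 mm thick, fixed on the base, origin under its centre; lies either under the foot or 43 mm beside it
- disc_thick: steel packing disc 25 mm wide, 14 mm thick, fixed on the base, origin under its centre; lies in the other of the two places. With this one under the foot the pressed table stands too high, with the thin one too low
- grease_tin: bystander: round open tin 62 mm wide, 50 mm high, origin under its centre
- steel_block: bystander: steel block 32 x 45 x 28 mm, origin under its centre
- bush: bystander: brass bush 34 mm wide, 30 mm high, origin under its centre
- table: bare steel-grey table 110 x 248 x 10 mm on the stand, origin on its hinge (stand's y = -115 mm, z = 39 mm), y to the knob; its top is 5 mm above the origin. Springs hold the knob end up at a stop (tilt 0.035 rad, about 7.5 mm high); pressing about 4 to 6 N down at the knob overcomes them until the foot meets the disc, 4 to 11 mm lower than at the stop. It springs up again when released

How it is judged:
On the way, in this order (a step that is already met when the one before it is completed fails the run):
1. the hasp is swung closed over the spirit level (value of joint hasp below 0.06 rad), for 0.2 s.
2. the table is pressed down on its foot with the bubble centred ((contact force between foot and disc_thin above 1.5 N or contact force between foot and disc_thick above 1.5 N) and value of joint bubble between -0.0025 and 0.0025 m), for 0.3 s.
At the end, for the whole second after the job is handed in: The hasp is closed (within 0.06 rad), the fingers still hold the knob and press the table down so that its foot bears on a disc with more than 1.5 N, and the bubble is within 2.5 mm of the middle, all through the last second (all of step 2 and value of joint hasp below 0.06 rad and contact force between the fingers and knob above 1 N); the arm keeps its last pose, push and grip.
It fails at once if a bystander is pushed more than 25 mm (distance of any of grease_tin, steel_block, bush from where it was at the start of the episode above 0.025 m).
It also fails if it takes over 51 s, if anything falls off the work surface, if the arm or the gripper's body presses on something with over 40 N, if the wrist force passes 120 N, or if a joint passes its speed limit or range.

## Working session

There is one attempt and no reset: what is moved stays moved. The work goes in short steps, each a Python script; the robot and the scene stay as the last script left them, time stands still between calls to the robot, and variables do not carry over. Pictures are saved under pics/ and viewed, at most 10 in all, crops included, and the job is handed in when it is done.

```bash
mkdir -p pics; cat > h.py <<'E'
import numpy as np, cv2
from rig import manip
def save(name,fn,crop=None,s=1):
    c=manip.camera(name); im=c["image"]; np.savez('pics/'+fn+'.npz',**c)
    if crop: x0,y0,x1,y1=crop; im=im[y0:y1,x0:x1]
    if s!=1: im=cv2.resize(im,None,fx=s,fy=s,interpolation=cv2.INTER_CUBIC)
    cv2.imwrite('pics/'+fn+'.png',im[:,:,::-1]); return c
def ray(c,u,v):
    d=np.array([(u-c['cx'])/c['fx'],(v-c['cy'])/c['fy']]); p=d.copy()
    for _ in range(30): p=d/(1+c['k1']*(p@p))
    M=c['cam_to_world']; return M[:3,3],M[:3,:3]@np.array([p[0],p[1],1])
def atz(c,u,v,z):
    o,d=ray(c,u,v); return o+d*(z-o[2])/d[2]
def proj(c,P):
    M=np.array(c['cam_to_world']); q=M[:3,:3].T@(np.array(P)-M[:3,3]); p=q[:2]/q[2]; p=p*(1+c['k1']*(p@p))
    return np.array([p[0]*c['fx']+c['cx'],p[1]*c['fy']+c['cy']])
E
python3 - <<'E'
from h import *
for n in("top","scene"):
    c=save(n,n+"0"); print(n,c['fx'],c['cx'],c['cy'],c['k1']); print(np.round(c['cam_to_world'],3))
print(manip.get_time(),manip.get_ee_rot(),manip.get_width())
E
```

```text
top 452.4318675104512 278.2245232764776 201.37621632688086 -0.10116853775492056
[[ 0.025 -0.994  0.107  0.399]
 [-1.    -0.025 -0.006  0.216]
 [ 0.009 -0.107 -0.994  0.911]
 [ 0.     0.     0.     1.   ]]
scene 508.58846234807845 286.8835419831046 207.48046636393693 -0.02880641181270248
[[-0.776 -0.483  0.406  0.144]
 [-0.631  0.576 -0.519  0.646]
 [ 0.017 -0.659 -0.752  0.729]
 [ 0.     0.     0.     1.   ]]
0.1 [-3.07704376e+00 -6.26625168e-01  3.96315020e-04] 0.08563789468665696
```

View pics/top0.png

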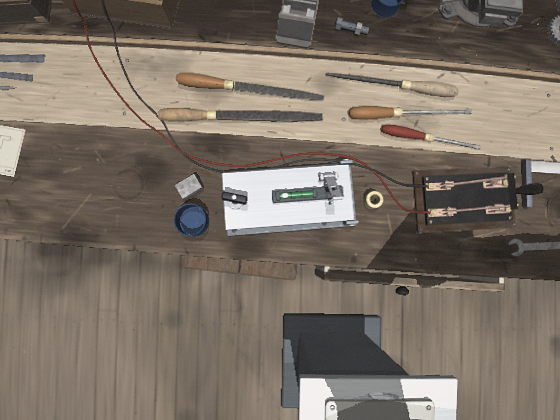

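View pics/scene0.png

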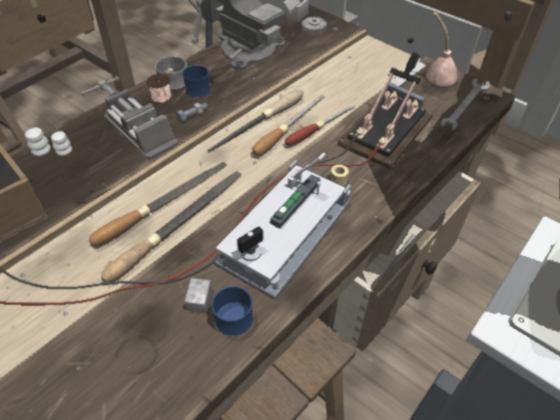

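The top view shows the stand at about (222-357, 165-235), with the knob near (234,197), the level at (272-343,190) and the hasp near (328,185). The tin (192,218) and block (188,186) lie beyond the knob, and the bush is at (374,199). I'll enlarge both views next.

```bash
python3 - <<'E'
import cv2
a=cv2.imread('pics/top0.png')[150:250,215:375]; cv2.imwrite('pics/top0c.png',cv2.resize(a,None,fx=5,fy=5,interpolation=cv2.INTER_CUBIC))
a=cv2.imread('pics/scene0.png')[150:300,205:365]; cv2.imwrite('pics/scene0c.png',cv2.resize(a,None,fx=4,fy=4,interpolation=cv2.INTER_CUBIC))
E
```

```text
(no output)
```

View pics/top0c.png

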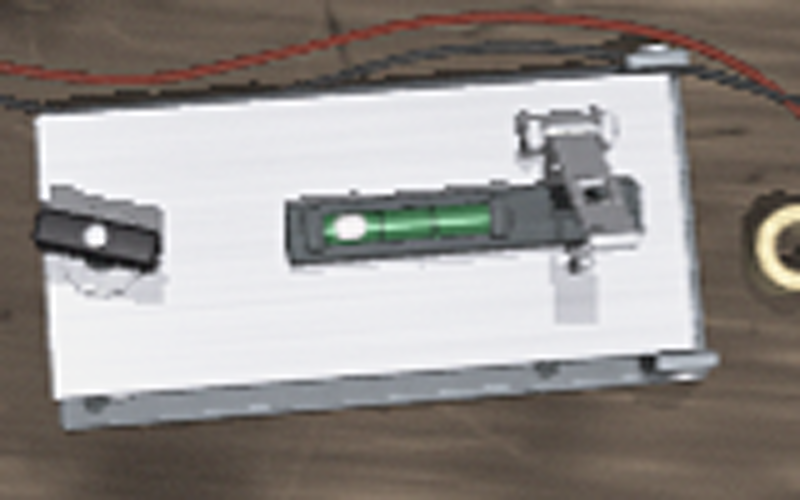

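View pics/scene0c.png

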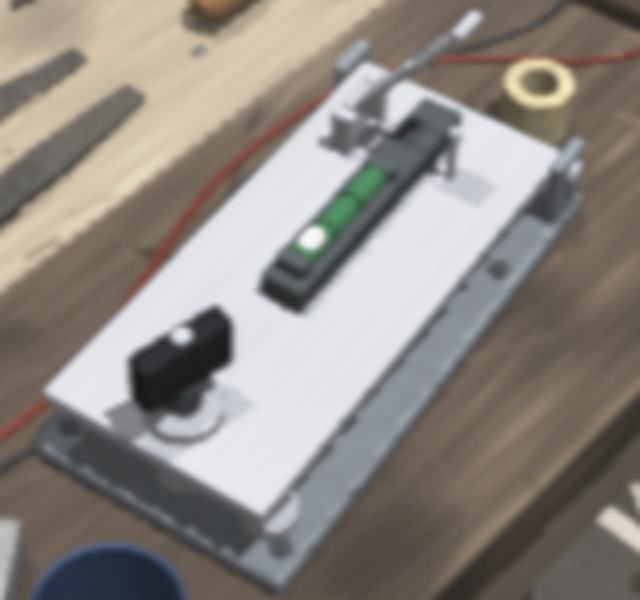

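In the enlarged top crop, the knob's axis dot is at (95,236), the vial lines at about (381,218) and (433,215), and the bubble at (350,227), near the +21 mm sprung position. The hasp stands up with its hinge near (565,125), its tab end near (610,240) and the staple at (580,262). Next I'll triangulate these points and check them.

```bash
python3 - <<'E'
from h import *
t=dict(np.load('pics/top0.npz')); s=dict(np.load('pics/scene0.npz'))
T=lambda u,v:(215+(u+.5)/5-.5,150+(v+.5)/5-.5)
S=lambda u,v:(205+(u+.5)/4-.5,150+(v+.5)/4-.5)
def tri(a,b):
    o1,d1=ray(t,*a);o2,d2=ray(s,*b)
    k=np.linalg.lstsq(np.c_[d1,-d2],o2-o1,rcond=None)[0]
    p,q=o1+d1*k[0],o2+d2*k[1]; return np.round(np.r_[(p+q)/2,np.linalg.norm(p-q)],4)
print('knobdot',tri(T(95,236),S(182,335)))
print('bubble',tri(T(350,227),S(312,238)))
print('line1',tri(T(381,222),S(330,222)),'line2',tri(T(433,215),S(355,194)))
print('levelend',tri(T(287,250),S(283,297)))
print('staple',tri(T(577,262),S(450,143)))
print('tabend',tri(T(623,238),S(469,20)))
print('hinge',tri(T(568,125),S(362,115)))
for n,p,z in[('tbl L top',(36,116),.052),('tbl L bot',(52,398),.052),('tbl R top',(672,75),.044),('tbl R bot',(700,350),.044),
 ('bar a',(38,228),.1),('bar b',(160,250),.1),('lev a',(287,232),.06),('lev b',(640,210),.06)]:
    print(n,np.round(atz(t,*T(*p),z),4))
E
```

```text
knobdot [4.922e-01 2.918e-01 1.024e-01 4.000e-04]
bubble [5.016e-01 1.996e-01 7.210e-02 2.000e-04]
line1 [0.503  0.1874 0.0712 0.0024] line2 [0.5057 0.1677 0.0708 0.0036]
levelend [0.4952 0.2239 0.0597 0.0032]
staple [4.912e-01 1.143e-01 6.960e-02 4.000e-04]
tabend [4.922e-01 1.068e-01 1.385e-01 1.000e-04]
hinge [0.5435 0.1153 0.0545 0.0046]
tbl L top [0.5441 0.3211 0.052 ]
tbl L bot [0.4359 0.3109 0.052 ]
tbl R top [0.5682 0.0747 0.044 ]
tbl R bot [0.4609 0.063  0.044 ]
bar a [0.495  0.3129 0.1   ]
bar b [0.4882 0.2685 0.1   ]
lev a [0.5007 0.2232 0.06  ]
lev b [0.5126 0.0892 0.06  ]
```

Stand yaw comes out at about 0.095 rad, and the hinge is about (0.541, 0.118). The strap end is 87 mm from the hinge at θ≈0.96, which matches the given sizes. I'll sweep the hasp closed with the fingers shut.

```bash
cat >> h.py <<'E'
from scipy.spatial.transform import Rotation as R
PSI=0.094
XD=np.array([np.cos(PSI),np.sin(PSI),0]); YD=np.array([-np.sin(PSI),np.cos(PSI),0])
def down(a):  # tool y at world angle a, pointing down
    y=np.array([np.cos(a),np.sin(a),0]); z=np.array([0,0,-1.]); return R.from_matrix(np.c_[np.cross(y,z),y,z]).as_rotvec()
def F(): return np.round(manip.get_contact_force(),1)
E
python3 - <<'E'
from h import *
p=manip.get_position(); H=np.array([.541,.1175,.067])
def pose(th,r):
    q=H-XD*(r*np.cos(th)-.011)+np.array([0,0,r*np.sin(th)+.003+.022]); return q
best=min((down(a) for a in(PSI+np.pi/2,PSI-np.pi/2)),key=lambda o:abs(manip.solve_ik(pose(1.15,.076)+[0,0,.08],o)[5]))
manip.command_gripper(0,30)
manip.servo_line([p[0],p[1],.33],rate=.3)
manip.move_to(pose(1.2,.076)+[0,0,.06],best)
manip.servo_line(pose(1.2,.076),rate=.15); print(F(),manip.get_width(),manip.get_time())
for th in(1.05,.9,.75,.6,.45,.3,.2,.1):
    r=.076+.012*min(1,(1.2-th)/1.0); manip.servo_line(pose(th,r),rate=.1); print(th,F(),np.round(manip.get_position(),4))
print(manip.get_time(),manip.get_joint_positions()[5])
save('top','top1',(215,150,375,250),4)
E
```

```text
[-0.4  0.6 -0.2] 0.0001593556919764614 4.6
1.05 [ 0.  -0.2  0.2] [0.5136 0.1149 0.1604]
0.9 [0.4 0.9 0.1] [0.5027 0.1139 0.1546]
0.75 [0.  0.6 0.6] [0.4924 0.1129 0.1474]
0.6 [1.3 0.6 0.7] [0.4833 0.112  0.1388]
0.45 [ 0.3  0.1 -1.3] [0.4756 0.1113 0.1289]
0.3 [ 0.4 -1.   0.4] [0.4692 0.1107 0.1176]
0.2 [0.7 0.1 0.5] [0.4659 0.1104 0.1094]
0.1 [ 0.2 -0.5 -0.1] [0.4645 0.1103 0.1006]
6.7417 -1.4566647926385545
```

View pics/top1.png

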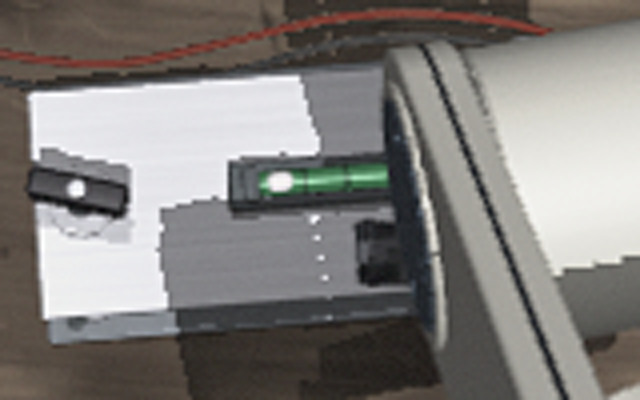

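The arm covers the hasp in this view; only the bubble at (280,181) and the knob at (77,188) are visible. The forces are within noise, so I'll keep going down until there is contact.

```bash
python3 - <<'E'
from h import *
p=manip.get_position()
for i in range(22):
    p[2]-=.0012; manip.servo_line(p,rate=.05); manip.hold(.05); f=np.mean([manip.get_contact_force()[2] for _ in range(3)])
    q=manip.get_position()[2]
    if f>6 or q<.083: break
print(i,f,F(),manip.get_position(),manip.get_time())
save('scene','scene2',(205,150,365,300),4)
E
```

```text
14 -0.3203046010865864 [-0.5  0.6 -0.3] [0.46474891 0.11029521 0.08281888] 11.2917
```

View pics/scene2.png

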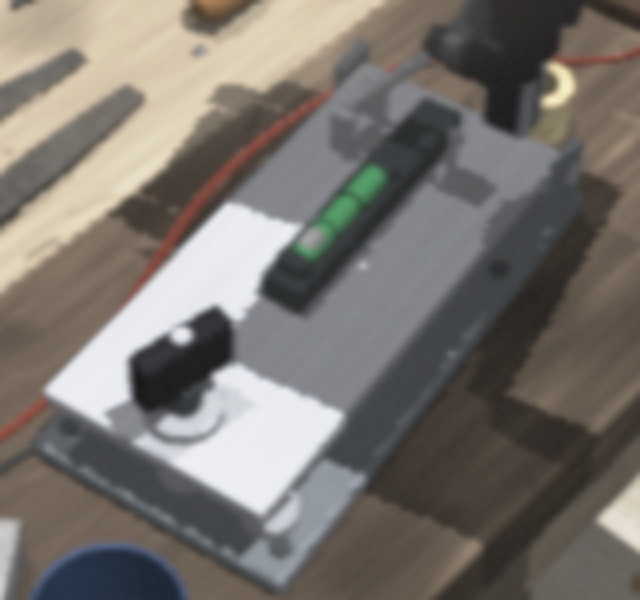

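The strap still seems to be up, visible from (375,95) to (430,60), and the fingertip shows near (505,130). I'll compare the projected tip and hasp with the picture.

```bash
python3 - <<'E'
from h import *
s=dict(np.load('pics/scene2.npz'));t=dict(np.load('pics/top0.npz'))
S=lambda P:np.round((proj(s,P)-[205,150]+.5)*4-.5)
T=lambda P:np.round((proj(t,P)-[215,150]+.5)*5-.5)
p=manip.get_position()
print(manip.get_ee_rot(),manip.get_width())
for d in(0,.01,.022):print('tip',d,S(p-[0,0,d]))
H=np.array([.541,.1175,.067])
for r in(.03,.073,.088):
  for th in(.96,.5,0):
    for w in(-.009,.009):
      P=H-XD*r*np.cos(th)+[0,0,r*np.sin(th)]+YD*w; print(r,th,w,'scene',S(P),'top',T(P))
E
```

```text
[ 1.47589887e-01 -3.13804081e+00  2.91424904e-05] -1.6289697765953896e-05
tip 0 [506. 145.]
tip 0.01 [504. 161.]
tip 0.022 [502. 179.]
0.03 0.96 -0.009 scene [404.  65.] top [605. 165.]
0.03 0.96 0.009 scene [382.  89.] top [556. 168.]
0.03 0.5 -0.009 scene [420.  90.] top [603. 193.]
0.03 0.5 0.009 scene [398. 113.] top [555. 196.]
0.03 0 -0.009 scene [425. 115.] top [599. 208.]
0.03 0 0.009 scene [404. 139.] top [552. 211.]
0.073 0.96 -0.009 scene [455.  29.] top [625. 219.]
0.073 0.96 0.009 scene [434.  53.] top [574. 223.]
0.073 0.5 -0.009 scene [495.  91.] top [620. 289.]
0.073 0.5 0.009 scene [474. 115.] top [570. 292.]
0.073 0 -0.009 scene [506. 154.] top [609. 321.]
0.073 0 0.009 scene [486. 179.] top [561. 325.]
0.088 0.96 -0.009 scene [475.  16.] top [632. 240.]
0.088 0.96 0.009 scene [452.  40.] top [580. 243.]
0.088 0.5 -0.009 scene [523.  91.] top [626. 324.]
0.088 0.5 0.009 scene [502. 116.] top [576. 327.]
0.088 0 -0.009 scene [535. 168.] top [612. 361.]
0.088 0 0.009 scene [515. 193.] top [564. 365.]
```

```bash
python3 - <<'E'
from h import *
p=manip.get_position(); manip.servo_line(p+[-.01,0,.09],rate=.25)
c=save('scene','s3'); 
a=c['image'][130:205,270:350]; b=np.load('pics/scene0.npz')['image'][130:205,270:350]
o=np.hstack([cv2.resize(x,None,fx=5,fy=5,interpolation=cv2.INTER_CUBIC) for x in(b,a)])
cv2.imwrite('pics/s3c.png',o[:,:,::-1])
E
```

```text
(no output)
```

View pics/s3c.png

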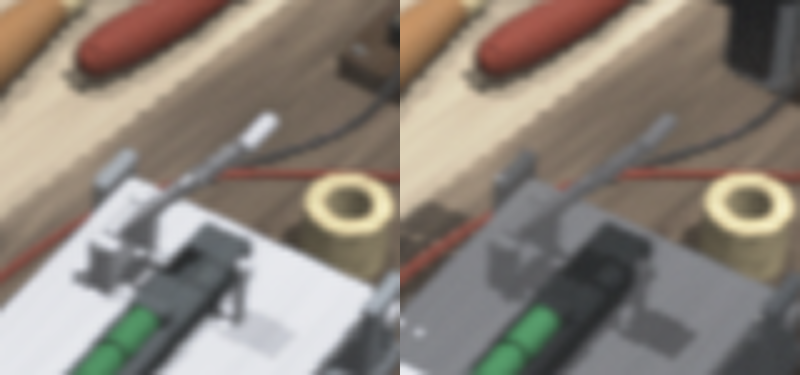

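```bash
python3 - <<'E'
from h import *
s=dict(np.load('pics/s3.npz')); p=manip.get_position(); print(p)
for d in(-.01,0,.022):print('tip',d,proj(s,p-[0,0,d]))
# scene2 vs scene0 darkness change around the tip: list dark (finger) pixels by row
a=np.load('pics/s3.npz')['image'].astype(int).sum(2); b=np.load('pics/scene2.npz')['image'].astype(int).sum(2)
for n,im,r0 in(('s3',a,120),('scene2',b,150)):
    for r in range(r0,r0+48,2):
        print(n,r,''.join('#' if v<120 else '+' if v<200 else '.' for v in im[r,310:365]))
E
```

```text
[0.45440406 0.11022635 0.17263106]
tip -0.01 [341.45686449 145.88736193]
tip 0 [340.85739271 150.52085446]
tip 0.022 [339.57523922 160.42508894]
s3 120 .............++++...+++++++##################+.........
s3 122 ..............+++++++#++++###################+.........
s3 124 ................+#++######################+++..........
s3 126 ..................+#####################+..............
s3 128 ....................++##################+..............
s3 130 .........................+##########+++++..............
s3 132 .++.......................+########+...................
s3 134 ..........................+#######++...................
s3 136 ..........................+#######++......++...........
s3 138 ..........................+#+##+##+......+++.++........
s3 140 .........................++++#+++++.......++++##++++++.
s3 142 .........................++++++++++.........++++#####++
s3 144 ............................++++++..............++++###
s3 146 .......................................++............++
s3 148 .....................................++++++++..........
s3 150 ...
[... 1464 characters left out ...]
..............................
scene2 178 +++++++++.......+#######+..............................
scene2 180 +++++++++........++#####+..............................
scene2 182 ++++++...............+++...............................
scene2 184 +++++++................................................
scene2 186 +++++++................................................
scene2 188 ++++++.................................................
scene2 190 ++++...................................................
scene2 192 ++.....................................................
scene2 194 .........................................++............
scene2 196 .......................................++++++++........
```

The hasp has not moved. The dark fingertip images about 12 mm *above* the TCP projection, so either the tip is short or the tool is offset. I'll look at the tool from both cameras in a clear spot.

```bash
python3 - <<'E'
from h import *
manip.move_to([.40,-.15,.22],manip.get_ee_rot())
p=manip.get_position(); print(p,manip.get_width(),manip.get_time())
ims=[]
for n in('top','scene'):
    c=save(n,n+'4'); u=proj(c,p); x0,y0=int(u[0])-50,int(u[1])-50; x0=max(0,min(460,x0));y0=max(0,min(320,y0))
    print(n,x0,y0,'tcp',np.round((u-[x0,y0])*4),'tip',np.round((proj(c,p-[0,0,.022])-[x0,y0])*4))
    ims.append(cv2.resize(c['image'][y0:y0+100,x0:x0+100],None,fx=4,fy=4,interpolation=cv2.INTER_CUBIC))
cv2.imwrite('pics/tool4.png',np.hstack(ims)[:,:,::-1])
E
```

```text
[ 0.39996164 -0.14945058  0.21939646] -0.00010263404666990662 12.95
top 457 203 tcp [201. 203.] tip [174. 203.]
scene 402 18 tcp [201. 204.] tip [189. 246.]
```

View pics/tool4.png

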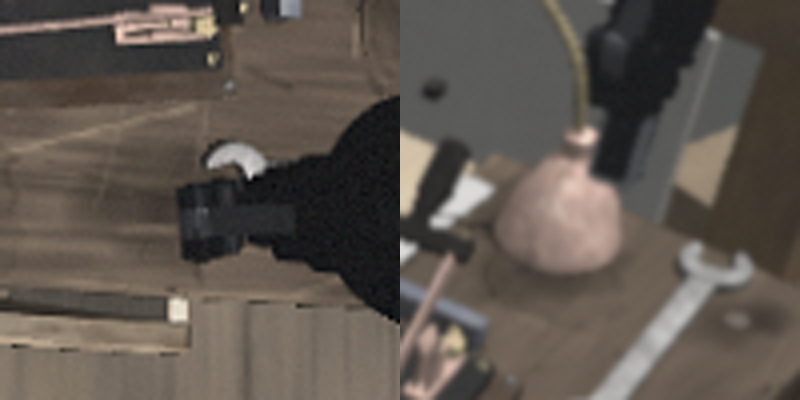

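```bash
python3 - <<'E'
from h import *
t=dict(np.load('pics/top4.npz'));s=dict(np.load('pics/scene4.npz'))
def tri(a,b):
    o1,d1=ray(t,*a);o2,d2=ray(s,*b)
    k=np.linalg.lstsq(np.c_[d1,-d2],o2-o1,rcond=None)[0]
    p,q=o1+d1*k[0],o2+d2*k[1]; return np.round(np.r_[(p+q)/2,np.linalg.norm(p-q)],4)
p=manip.get_position()
for a in((212,222),(205,222),(195,222)): 
    for b in((215,178),(210,170)):
        r=tri((a[0]/4+457,a[1]/4+203),(b[0]/4+402,b[1]/4+18)); print(a,b,r,r[:3]-p)
# dark masks
im=t['image'].astype(int).sum(2)
for r in range(244,276,1): print('top',r,''.join('#' if v<110 else '+' if v<170 else '.' for v in im[r,495:557]))
im=s['image'].astype(int).sum(2)
for r in range(30,68,1): print('sc',r,''.join('#' if v<110 else '+' if v<170 else '.' for v in im[r,440:485]))
E
```

```text
(212, 222) (215, 178) [ 0.3939 -0.1429  0.2385  0.0026] [-0.00630907  0.00613318  0.01900654]
(212, 222) (210, 170) [ 0.3949 -0.1395  0.2438  0.0047] [-0.00530907  0.00953318  0.02430654]
(205, 222) (215, 178) [ 0.3934 -0.1394  0.2404  0.0014] [-0.00680907  0.00963318  0.02090654]
(205, 222) (210, 170) [ 0.3944 -0.136   0.2457  0.0035] [-0.00580907  0.01303318  0.02620654]
(195, 222) (215, 178) [ 3.927e-01 -1.344e-01  2.431e-01  3.000e-04] [-0.00750907  0.01463318  0.02360654]
(195, 222) (210, 170) [ 0.3936 -0.1311  0.2483  0.0018] [-0.00660907  0.01793318  0.02880654]
top 244 ............+..................+++############################
top 245 .....................++.....+#################################
top 246 ......................+.....##################################
top 247 ...............++++...++.#####################################
top 248 ............+++######+########################################
top 249 ........+#++#####+++#++#######################################
top 250 ......+###+++####+++#++#######################################
top 251 ......#####++####++
[... 3023 characters left out ...]
........................
sc 55 ............+######+.........................
sc 56 ...........+#######+.........................
sc 57 ...........+#######+.........................
sc 58 ...........+#######..........................
sc 59 ...........+######+..........................
sc 60 ...........+######+..........................
sc 61 ............++###++.........................+
sc 62 ..............++++..........................+
sc 63 ............................................+
sc 64 ...........................................++
sc 65 ...........................................++
sc 66 ...........................................++
sc 67 ..........................................+++
```

The triangulated tip lies about 40 mm higher than the text says it should. I'll settle this with a touch on the clear bench below.

```bash
python3 - <<'E'
from h import *
p=manip.get_position(); p[2]=.06; manip.servo_line(p,rate=.25)
f0=manip.get_contact_force()[2]
while p[2]>-.025:
    p[2]-=.003; manip.servo_line(p,rate=.06); f=np.mean([manip.get_contact_force()[2] for _ in range(3)])
    if f-f0>4: break
print(f0,f,manip.get_position(),manip.get_time())
p[2]+=.12; manip.servo_line(p,rate=.25); print(manip.get_time())
E
```

```text
-0.7280546962386765 26.61837463313489 [ 0.40042175 -0.14913993 -0.01376659] 20.0917
20.725
```

Contact came at TCP z ≈ −0.012, so the real fingertips stand about 12 mm *behind* the reported TCP, a 34 mm error along the tool. I'll redo the hasp sweep with that correction.

```bash
python3 - <<'E'
from h import *
H=np.array([.541,.1175,.067]); TIP=-.012
def pose(th,r): return H-XD*(r*np.cos(th)-.011)+np.array([0,0,r*np.sin(th)+.003+TIP])
o=down(PSI+np.pi/2); o=min((down(PSI+np.pi/2),down(PSI-np.pi/2)),key=lambda o:abs(manip.solve_ik(pose(1.2,.076)+[0,0,.05],o)[5]))
p=manip.get_position(); manip.servo_line([p[0],p[1],.185],rate=.3)
manip.move_to(pose(1.2,.076)+[0,0,.03],o)
for th in(1.2,1.0,.8,.6,.4,.2,.1):
    r=.076+.012*min(1,(1.2-th)/1.0); manip.servo_line(pose(th,r),rate=.15); print(th,F())
p=manip.get_position()
while p[2]>.045:
    p[2]-=.002; manip.servo_line(p,rate=.08); f=np.mean([manip.get_contact_force()[2] for _ in range(3)])
    if f>5: break
print(f,F(),manip.get_position(),manip.get_time())
manip.hold(.2)
p=manip.get_position(); manip.servo_line(p+[-.03*XD[0],-.03*XD[1],.07],rate=.35)
k=np.array([.4922,.2918,.20]); print(manip.get_time())
manip.servo_line(k-[.0,.03,0],rate=.4)
print(manip.get_time()); c=save('scene','s5',(205,130,365,280),4)
E
```

```text
1.2 [-0.4 -0.2  0.2]
1.0 [ 1.1  0.8 -0.4]
0.8 [0.4 0.6 0.5]
0.6 [0.6 0.  0.1]
0.4 [-1.1  0.5  0.3]
0.2 [-0.1 -0.1  0.3]
0.1 [ 0.  -0.4  0.6]
13.84131099627429 [-2.6 -0.4 13.8] [0.46533458 0.11045484 0.05572074] 25.675
26.2417
26.8417
```

View pics/s5.png

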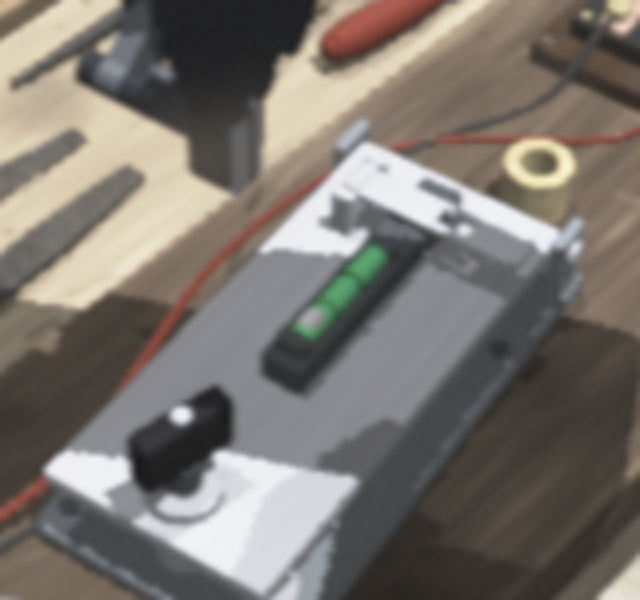

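The hasp now lies flat across the level, from (370,215) to (540,260), and the staple pokes through at (455,222). Contact at tip height 67.7 mm agrees with the 67 mm given for the closed tab. Next I'll grip the knob and press, and set up a bubble profile readout.

```bash
cat >> h.py <<'E'
def prof(c,z,V=(.5043,.1776)):
    V=np.array([V[0],V[1],z]); out=[]
    for s in np.arange(-34,35,1.):
        g=[]
        for w in(-2,0,2):
            u=proj(c,V+YD*s/1000+XD*w/1000).astype(np.float32)
            px=cv2.getRectSubPix(np.ascontiguousarray(c['image']),(1,1),(float(u[0]),float(u[1])))[0,0].astype(int); g.append(px[1]-(px[0]+px[2])/2)
        out.append(int(np.mean(g)))
    return out
E
python3 - <<'E'
from h import *
for n in('top0','scene0','s5'): print(n,prof(dict(np.load(f'pics/{n}.npz')),.071))
k=np.array([.4922,.2918,.0555])
c=[]
for a in(-.152,np.pi-.152):
    q=manip.solve_ik(k+[0,0,.09],down(a)); print(a,None if q is None else np.round(q,2)); c.append((abs(q[5]) if q is not None else 9,a))
print([ (d,np.round(x,2) if (x:=manip.solve_ik(k,down(min(c)[1]+d))) is not None else None) for d in(-1.4,1.4)])
a=min(c)[1]; print('use',a)
manip.command_gripper(.05,60)
manip.move_to(k+[0,0,.09],down(a)); print(manip.get_time())
manip.servo_line(k+[0,0,.0],rate=.15); print(F(),manip.get_position(),manip.get_time())
manip.command_gripper(0,60); print(manip.get_width(),manip.get_grip_force(),F(),manip.get_torque(),manip.get_time())
for n in('top','scene'): print(n,prof(save(n,n+'6'),.071))
E
```

```text
top0 [0, 0, 1, 7, 27, 42, 46, 48, 48, 48, 47, 47, 47, 47, 47, 47, 47, 46, 46, 46, 47, 47, 45, 40, 35, 32, 35, 43, 46, 47, 48, 48, 48, 48, 47, 47, 47, 47, 47, 47, 46, 47, 47, 40, 30, 35, 42, 44, 46, 39, 29, 12, 0, -1, -1, -1, -1, -1, -1, -2, 1, 5, 22, 38, 42, 40, 22, 10, 3]
scene0 [1, 2, 5, 11, 19, 29, 39, 45, 49, 50, 51, 51, 51, 51, 51, 52, 52, 52, 52, 52, 51, 50, 47, 43, 39, 38, 41, 45, 49, 51, 52, 52, 53, 52, 52, 51, 52, 51, 52, 51, 50, 49, 47, 43, 42, 42, 40, 36, 30, 19, 10, 2, 1, 0, 0, 0, 0, 0, 0, 1, 7, 16, 26, 32, 31, 24, 15, 8, 3]
s5 [1, 3, 7, 15, 25, 36, 44, 50, 53, 55, 56, 56, 56, 57, 57, 57, 57, 57, 57, 57, 57, 55, 52, 48, 44, 44, 47, 51, 54, 57, 57, 58, 58, 58, 57, 57, 57, 57, 57, 57, 57, 54, 52, 49, 47, 48, 48, 47, 43, 33, 21, 10, 5, 1, 0, 0, 0, 0, 2, 7, 16, 27, 38, 42, 39, 32, 20, 11, 4]
-0.152 [ 0.51  0.44  1.8  -0.    0.9   0.67]
2.989592653589793 [ 0.51  0.44  1.8  -0.    0.9  -2.48]
[(-1.4, array([ 0.51,  0.58,  1.84, -0.  ,  0.73,  2.07])), (1.4, array([ 0.51,  0.58,  1.84,  0.  ,  0.73, -0.73]))]
use -0.152
29.0583
[-0.  -0.1  0.1] [0.49268442 0.29207841 0.05603012] 29.8083
0.013208213863572894 58.41887667775154 [ 4.  -0.1  4.2] [-0.21135443 -0.33789492 -0.02960197] 30.2333
top [0, 0, 0, 5, 25, 39, 42, 43, 43, 43, 44, 44, 43, 42, 42, 42, 43, 43, 42, 43, 42, 43, 42, 38, 32, 27, 30, 37, 41, 42, 43, 42, 42, 44, 44, 44, 40, 31, 17, 8, 4, 2, 2, 2, 2, 2, 1, 2, 2, 2, 2, 2, 2, 3, 2, 1, 0, 0, 0, 0, 1, 3, 3, 3, 3, 3, 3, 3, 4]
scene [1, 3, 7, 15, 26, 35, 45, 51, 54, 55, 57, 56, 56, 57, 58, 57, 57, 57, 57, 57, 57, 56, 54, 51, 47, 46, 47, 51, 54, 57, 57, 58, 59, 58, 58, 57, 58, 58, 57, 57, 56, 55, 52, 47, 43, 41, 40, 37, 31, 21, 11, 4, 1, 0, -1, 0, 0, 0, 5, 12, 22, 34, 44, 48, 45, 36, 24, 13, 6]
```

The knob is held at 13 mm width, and the scene camera reads the bubble cleanly at about +20.5 mm with the lines at −9 and +10.5. Now I'll press.

```bash
cat >> h.py <<'E'
def bub(c,z=.068):
    pr=np.array(prof(c,z)); s=np.arange(-34,35.); m=(pr<20)&(s>-29)&(s<29); return (s[m].mean() if m.any() else None), m.sum()
def fz(): return float(np.mean([manip.get_contact_force()[2] for _ in range(4)]))
E
python3 - <<'E'
from h import *
p=manip.get_position(); z0=p[2]
while z0-p[2]<.016:
    p[2]-=.0015; manip.servo_line(p,rate=.06); f=fz(); print(round((z0-p[2])*1e3,1),round(f,1))
    if f>15: break
print(F(),manip.get_position(),manip.get_time())
c=save('scene','s7'); print(prof(c,.068)); print(bub(c))
E
```

```text
1.5 5.5
3.0 7.5
4.5 6.5
6.0 13.3
7.5 20.6
[-4.   0.4 20.6] [0.4934765  0.29301067 0.05038268] 31.5833
[1, 4, 9, 18, 28, 38, 47, 53, 56, 57, 58, 58, 58, 58, 58, 58, 58, 57, 57, 58, 57, 56, 55, 51, 47, 44, 45, 49, 53, 56, 55, 53, 47, 36, 24, 13, 7, 2, 0, 0, 0, 0, 0, 2, 7, 15, 28, 42, 51, 54, 57, 58, 57, 58, 58, 58, 58, 58, 57, 58, 57, 57, 57, 56, 53, 47, 38, 26, 15]
(np.float64(6.0), np.int64(11))
```

Pressed, the bubble sits at about +5.3 mm, so the thick disc is under the foot and that end is too high. It needs about 0.78 rad counterclockwise, following the foot down about 2 mm.

```bash
python3 - <<'E'
from h import *
p=manip.get_position(); p[2]=.0555-.0075+.0005; a=-.152
for i in range(2):
    a+=.39; p[2]-=.00095; manip.servo_line(p,down(a),rate=.002 if i<0 else .05); manip.hold(.1)
    c=save('scene',f's8{i}'); print(F(),round(fz(),1),np.round(manip.get_torque(),2),bub(c),manip.get_width(),manip.get_time(),np.round(manip.get_ee_rot(),3),manip.get_position())
print(prof(c,.068))
E
```

```text
[-3.1 -2.4 21.5] 21.5 [-0.81  0.45  0.12] (np.float64(3.5), np.int64(10)) 0.012936476057513264 32.325 [1.941e+00 2.470e+00 1.000e-03] [0.49363472 0.29320948 0.04925109]
[-2.7 -1.1 21.6] 21.6 [-0.64  0.28  0.06] (np.float64(12.344827586206897), np.int64(29)) 0.01301870820723223 33.0167 [1.425e+00 2.799e+00 2.000e-03] [0.4938796  0.29345541 0.04836429]
[1, 2, 4, 10, 19, 29, 39, 48, 53, 56, 57, 57, 57, 58, 58, 57, 58, 57, 57, 58, 57, 57, 57, 55, 52, 48, 44, 38, 33, 25, 17, 9, 3, 1, 0, -1, -1, 0, 1, 5, 10, 16, 22, 23, 23, 20, 14, 9, 5, 2, 1, 1, 1, 1, 0, 0, 0, 0, 0, 0, 0, 0, 0, 0, 0, 0, 0, 0, 0]
```

```bash
python3 - <<'E'
from h import *
s=manip.camera('scene')['image'][165:245,250:320]; t=manip.camera('top')['image'][165:225,265:315]
o=np.hstack([cv2.resize(x,(400,400),interpolation=cv2.INTER_CUBIC) for x in(s,t)]); cv2.imwrite('pics/final.png',o[:,:,::-1])
print(F(),manip.get_time())
E
```

```text
[-2.8 -2.4 21.9] 33.1167
```

View pics/final.png

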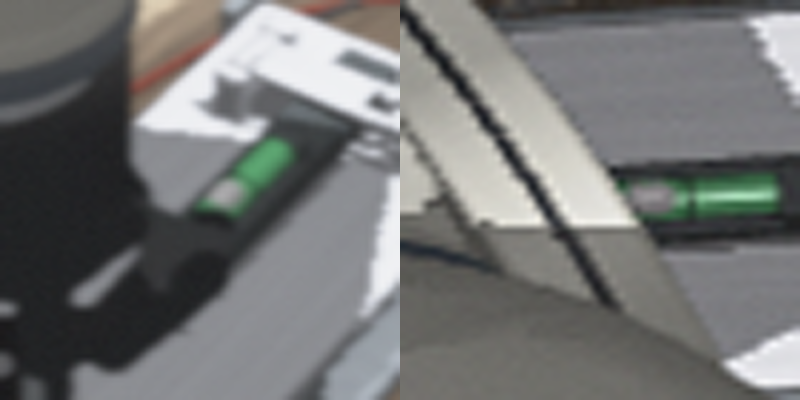

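The bubble shows at (230,190) in the scene half. In the top half it is at (656,198), with the −y line at about x=690. I'll measure it with the top-camera profile before handing in.

```bash
python3 - <<'E'
from h import *
c=save('top','t9'); print(prof(c,.068)); print(prof(dict(np.load('pics/top0.npz')),.071)[15:35])
c=save('scene','s9'); print(prof(c,.068))
print(F(),manip.get_time())
E
```

```text
[0, 0, -1, 1, 10, 22, 35, 41, 43, 43, 42, 43, 43, 43, 43, 42, 42, 41, 40, 41, 40, 41, 42, 44, 37, 28, 32, 38, 32, 22, 10, 0, -2, -2, -2, -2, -1, -2, -3, 0, 5, 6, 6, 5, 2, 2, 2, 2, 2, 2, 2, 2, 2, 2, 2, 2, 2, 2, 0, -1, -1, -1, 1, 3, 3, 3, 2, 2, 3]
[47, 47, 46, 46, 46, 47, 47, 45, 40, 35, 32, 35, 43, 46, 47, 48, 48, 48, 48, 47]
[1, 2, 4, 10, 19, 30, 40, 48, 53, 55, 57, 57, 57, 58, 58, 57, 58, 58, 58, 58, 57, 57, 57, 55, 52, 48, 43, 38, 33, 25, 17, 10, 3, 1, 0, 0, 0, 0, 1, 4, 9, 16, 22, 23, 23, 20, 14, 9, 5, 1, 1, 1, 1, 1, 1, 0, 0, 0, 0, 0, 0, 0, 0, 0, 0, 0, 0, -1, 0]
[-2.9 -2.8 21.2] 33.2167
```

Both cameras put the bubble within 0.5 mm of centre (top +0.15, scene +0.5), with a steady push of about 21 N on the wrist. Handing in.

```bash
python3 - <<'E'
from h import *
manip.hold(.3); print(F(),manip.get_grip_force(),manip.get_time()); print(manip.sign_off())
E
```

```text
[-3.  -2.3 21.9] 59.13696885108948 33.5167
the job is handed in; nothing more can be done
None
```

I handed the job in at 33.5 s with the hasp closed and the knob still gripped and pressed down at about 22 N, the bubble reading within 0.5 mm of centre; the tin, block and bush were never approached, and no verdict was returned.

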